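Scrape the ceramic chips off the sloping test panel

ROBOT

A 7-joint arm with a two-finger parallel gripper is mounted at the origin on the work surface. World frame = base frame: x ahead of the robot, y to its left, z up, the work surface at z = 0. Lengths are in m, angles in rad, forces in N, time in s.
With the tool pointing down it reaches from about 0.4 to 0.9 m from the base axis. Payload 5.5 kg.
Tool frame: the origin (TCP) lies midway between the tips of the shut fingers; the grasp point (between the pads) lies 19 mm behind it (manip.grip_depth is the distance from the TCP to the grasp point, in m); z points along the fingers, x is the direction in which the jaws open and shut, and the axes are right-handed (so a half turn about z gives the same grasp; the last joint's range is limited). The gripper opens to 92 mm and grips with 3 to 60 N. Pads are 19 mm wide; open, the fingers measure 130 mm over their backs; the gripper's body (75 mm by 190 mm) begins 47 mm behind the grasp point.
Start: joints at [1.472, 0.501, -0.427, 1.55, 0.221, 1.138, -0.21], TCP at [0.23, -0.608, 0.188] pointing down, gripper open.
Joint ranges: [-2.88, 2.88], [-0.31, 2.03], [-1.54, 1.56], [0.2, 2.42], [-1.41, 4.55], [0.19, 2.02], [-2.57, 2.57]. Speed limits (rad/s): [2.57, 2.57, 3.14, 3.14, 3.14, 3.14, 3.14].

INTERFACE

Orientations are given as a unit quaternion [x, y, z, w].
In Python, from bench import manip, effector, viewer gives the robot as it stands. Calls block until the motion is done:
- manip.move_pose(position, orientation): joint-space move of the TCP to a pose.
- manip.servo_line(position, ori=None, vel=0.15): straight line of the TCP; ori=None keeps the orientation; vel is the mean speed in m/s.
- manip.movej(angles): joint-space move.
- effector.open_jaws() and effector.close(f_grip=None): open the fingers fully, or close them until they stop; f_grip is the grip in N (None keeps the last).
- manip.sleep(seconds).
- manip.solve_ik(position, orientation): joint angles nearest the present ones, or None.
- viewer.get_image(name): name is "side" or "top"; returns the picture (400x640x3 uint8, red, green, blue); there is no depth.
- viewer.get_calibration(name): a dict with "vfov" (degrees; the focal length in pixels is half the picture's height over the tangent of half this angle, whatever the lens; pixels are square), "cx", "cy" (the principal point, pixels), "eye" and "attitude" of the camera in the world. Camera axes: x right, y down, z forward; pixel columns grow to the right and rows downward; lengths in m; the calibration is good to about 2 mm. A picture is of the moment at which its call begins. get_calibration takes no time and is no camera call.
A pose or a line that the arm cannot do raises manip.PlanningError and nothing moves.
- manip.hand_in(): hands the job in, once; it reports no verdict.
Readings, each from a call of its own:
- manip.current_clock(): time.
- manip.current_q(): joint angles.
- manip.current_joint_velocities(): joint speeds.
- manip.current_tau(): joint torques, N m.
- manip.current_tool_pos(): TCP position.
- manip.current_tcp_rot(): TCP orientation.
- manip.current_force(): force on the tool from outside, world axes, zero at the start.
- manip.current_wrist_torque(): the same for the moment, N m.
- manip.current_finger_gap(): finger opening in m.
Only numpy, scipy, OpenCV 4.12 (cv2) and the standard library are available. Lean on these libraries where they do the work, as an engineer would, in place of code of your own. Each camera call takes 0.05 s, during which the arm holds its last target. There are 200 camera calls.

TASK

Take the scraper block out of its holder, lay the whole edge of its blade on the sloping metal panel and, pressing lightly (never more than about 35 N), wipe all six ceramic chips sideways off the end of the panel into the tray. Only the scraper may touch the chips. Then stand the scraper upright back in its holder as you found it, let go, and leave the bottle, the probe and the steel block where they are.

Things in the scene. Friction and masses are not known exactly. Their poses are not given: they have to be found in the camera images.
- panel_mid (a point): Centre of the upper face of the sloping dark steel panel, 130 (x) x 230 mm (y), 75 mm above the table. x points up the slope, z is the face's normal, tilted 0.40 rad (23 degrees). A lip 7 mm high runs along the low edge (inner side at x = -65 mm); the ends at y = -115 and +115 mm are open. It rides on rubber: pressed, it gives 1 mm per 4 N (after a first 2 N) for 6 mm, then is hard.
- console: The panel's grey stand with all it carries (panel included), fixed; origin on the table under the panel's centre, x towards the panel's high side, z up; its place and yaw vary. 150 x 190 mm on the table.
- tray: Grey open tray, fixed, 190 (x) x 160 (y) x 30 mm high, walls 4 mm; origin at the centre of its underside, on the table. It stands at one end of the panel (180 mm from the panel's centre along the panel's y, on the + or the - side) and reaches under that end.
- holder: Black scraper holder, fixed, at the panel's other end (180 mm from the panel's centre), 120 (x) x 70 (y) x 70 mm high; origin at the centre of its underside. Two rails along its x leave a 16 mm wide, 60 mm deep slot in which the blade hangs; the scraper's bar rests on the rails.
- holder_top (a point): Point at the middle of the holder's slot, level with the top of the rails.
- scraper: Loose scraper block, 0.15 to 0.25 kg: grey bar 90 (x) x 30 x 20 mm, on it a wooden grip 70 (x) x 22 (y) x 46 mm to be taken across its 22 mm. Origin: centre of the bar's underside; z up, x along the blade. The white blade, 100 mm long, 6 mm thick, sticks out 10 to 20 mm below the bar, differently each time and not measured (find it by touch); it stays set under 35 N. Starts in the holder.
- scraper_mid (a point): Point to grip: on the scraper's axis in the wooden grip, 45 mm above the underside of the bar.
- chip0_mid (a point): Centre of a loose white ceramic chip, 18 x 14 x 6 mm, 11 g, lying flat on the panel. All six lie within 78 mm of the panel's centre along its y, and between the lip and 35 mm above the panel's centre along the slope.
- chip1_mid (a point): Centre of a loose white ceramic chip, 18 x 14 x 6 mm, 11 g, lying flat on the panel.
- chip2_mid (a point): Centre of a loose white ceramic chip, 18 x 14 x 6 mm, 11 g, lying flat on the panel.
- chip3_mid (a point): Centre of a loose white ceramic chip, 18 x 14 x 6 mm, 11 g, lying flat on the panel.
- chip4_mid (a point): Centre of a loose white ceramic chip, 18 x 14 x 6 mm, 11 g, lying flat on the panel.
- chip5_mid (a point): Centre of a loose white ceramic chip, 18 x 14 x 6 mm, 11 g, lying flat on the panel.
- bottle: Bystander: clear bottle, 60 mm across, 140 mm high, standing behind the panel. Origin under its centre.
- probe: Bystander: steel ultrasonic probe, a stepped cylinder 34 mm across and 45 mm high, standing before the panel. Origin under its centre.
- block: Bystander: dark steel block 50 x 30 x 30 mm before the panel. Origin under its centre.
- chip0: The same chip 0: centre of its underside.
- chip1: The same chip 1: centre of its underside.
- chip2: The same chip 2: centre of its underside.
- chip3: The same chip 3: centre of its underside.
- chip4: The same chip 4: centre of its underside.
- chip5: The same chip 5: centre of its underside.

How it is judged:
On the way, in this order (a step that is already met when the one before it is completed fails the run):
1. the scraper, lifted from its holder, is pressed on the panel with more than 2 N, its blade's edge lying in the panel's plane within 6 degrees (contact force between scraper and console above 2 N and angle between the x axis of scraper and the z axis of panel_mid, either way round above 1.466 rad and angle between the z axis of scraper and the z axis of panel_mid, either way round below 0.7 rad and horizontal distance between scraper_mid and holder_top above 0.04 m), for 0.2 s.
2. all six chips are in the tray, while the scraper is out of its holder (x of chip0_mid in the frame of tray between -0.095 and 0.095 m and y of chip0_mid in the frame of tray between -0.08 and 0.08 m and height (world z) of each of chip0_mid, chip1_mid, chip2_mid, chip3_mid, chip4_mid, chip5_mid below 0.03 m and x of chip1_mid in the frame of tray between -0.095 and 0.095 m and y of chip1_mid in the frame of tray between -0.08 and 0.08 m and x of chip2_mid in the frame of tray between -0.095 and 0.095 m and y of chip2_mid in the frame of tray between -0.08 and 0.08 m and x of chip3_mid in the frame of tray between -0.095 and 0.095 m and y of chip3_mid in the frame of tray between -0.08 and 0.08 m and x of chip4_mid in the frame of tray between -0.095 and 0.095 m and y of chip4_mid in the frame of tray between -0.08 and 0.08 m and x of chip5_mid in the frame of tray between -0.095 and 0.095 m and y of chip5_mid in the frame of tray between -0.08 and 0.08 m and horizontal distance between scraper_mid and holder_top above 0.04 m), for 0.2 s.
At the end, for the whole second after the job is handed in: All six chips lie in the tray, below its rim; the scraper stands released in its holder, upright within 0.1 rad, bar on the rails within 6 mm, within 20 mm of the slot's middle, blade along the slot within 0.2 rad; bottle, probe and block within 30 mm of their start (x of chip0_mid in the frame of tray between -0.095 and 0.095 m and y of chip0_mid in the frame of tray between -0.08 and 0.08 m and height (world z) of each of chip0_mid, chip1_mid, chip2_mid, chip3_mid, chip4_mid, chip5_mid below 0.03 m and x of chip1_mid in the frame of tray between -0.095 and 0.095 m and y of chip1_mid in the frame of tray between -0.08 and 0.08 m and x of chip2_mid in the frame of tray between -0.095 and 0.095 m and y of chip2_mid in the frame of tray between -0.08 and 0.08 m and x of chip3_mid in the frame of tray between -0.095 and 0.095 m and y of chip3_mid in the frame of tray between -0.08 and 0.08 m and x of chip4_mid in the frame of tray between -0.095 and 0.095 m and y of chip4_mid in the frame of tray between -0.08 and 0.08 m and x of chip5_mid in the frame of tray between -0.095 and 0.095 m and y of chip5_mid in the frame of tray between -0.08 and 0.08 m and horizontal distance between scraper_mid and holder_top below 0.02 m and angle between scraper's own z axis and vertical below 0.1 rad and z of scraper in the frame of holder_top between -0.006 and 0.006 m and angle between the x axis of scraper and the x axis of holder, either way round below 0.2 rad and linear speed of scraper below 0.02 m/s and distance of each of bottle, probe, block from where it was at the start of the episode below 0.03 m); the robot touches nothing.
It fails at once if the scraper is pressed on the panel or its stand with more than 35 N (contact force between scraper and console above 35 N).
It fails at once if the gripper or arm touches a chip (contact force between any of the fingers, the arm and chip0 above 0.3 N or contact force between any of the fingers, the arm and chip1 above 0.3 N or contact force between any of the fingers, the arm and chip2 above 0.3 N or contact force between any of the fingers, the arm and chip3 above 0.3 N or contact force between any of the fingers, the arm and chip4 above 0.3 N or contact force between any of the fingers, the arm and chip5 above 0.3 N).
It fails at once if the bottle, probe or block is moved by more than 30 mm or tipped over (distance of any of bottle, probe, block from where it was at the start of the episode above 0.03 m or angle between any of bottle, probe, block's own z axis and vertical above 0.5 rad).
It also fails if it takes over 58 s, if anything falls off the work surface, if the arm or the gripper's body presses on something with over 40 N, if the wrist force passes 120 N, or if a joint passes its speed limit or range.

## Working session

There is one attempt and no reset: what is moved stays moved. The work goes in short steps, each a Python script; the robot and the scene stay as the last script left them, time stands still between calls to the robot, and variables do not carry over. Pictures are saved under pics/ and viewed, about 8 in all and at most 12, crops included, and the job is handed in when it is done.

```bash
ls; mkdir -p pics; python3 - <<'E'
from bench import manip, effector, viewer
import cv2
for n in("side","top"):
    im=viewer.get_image(n); cv2.imwrite(f"pics/{n}0.png",im[:,:,::-1]); print(n,viewer.get_calibration(n))
print(manip.current_clock(),manip.current_tool_pos(),manip.current_tcp_rot(),manip.grip_depth,manip.current_force())
E
```

```text
pics
side {'vfov': 53.34986631808533, 'cx': 320.7353569223765, 'cy': 197.44340748250661, 'eye': array([0.2690222 , 0.4312315 , 0.47694832]), 'attitude': array([-0.26678176,  0.85772152, -0.42018335,  0.12879147])}
top {'vfov': 45.3694671271036, 'cx': 320.83081907014605, 'cy': 193.17213439567138, 'eye': array([0.40878519, 0.00872123, 0.8926316 ]), 'attitude': array([-0.6967458 ,  0.71134683, -0.06821067,  0.06227586])}
0.1 [ 0.22976067 -0.60728815  0.18726889] [ 8.22791186e-01 -5.68343103e-01 -7.14721834e-04 -5.19617068e-04] 0.0188 [ 0.10284603  0.09573419 -0.26130371]
```

View pics/top0.png

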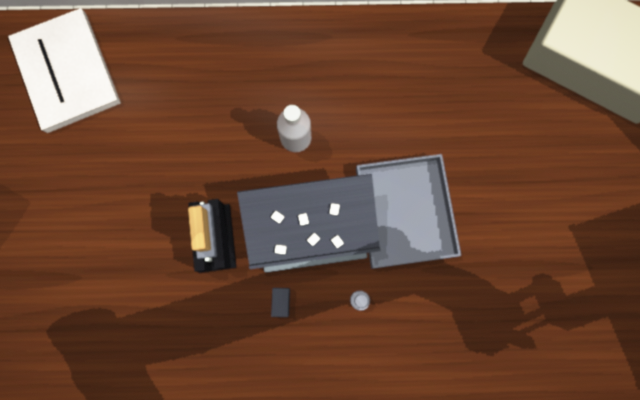

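View pics/side0.png

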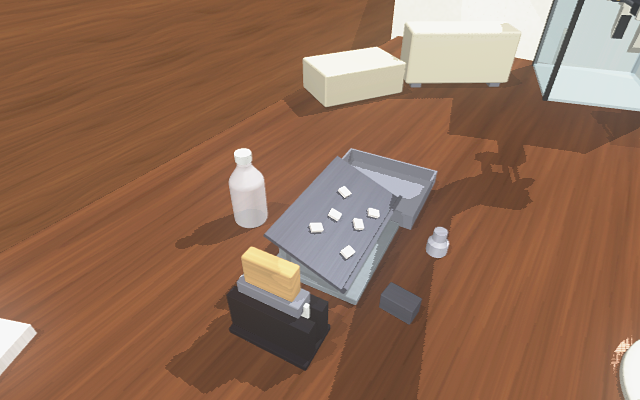

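```bash
cat > h.py <<'E'
import numpy as np, cv2
from scipy.spatial.transform import Rotation as R
from scipy.optimize import least_squares
from bench import manip, effector, viewer
def proj(n,P):
    c=viewer.get_calibration(n); P=np.atleast_2d(P)
    q=(P-c["eye"])@R.from_quat(c["attitude"]).as_matrix(); f=200/np.tan(np.radians(c["vfov"]/2))
    return np.c_[c["cx"]+f*q[:,0]/q[:,2], c["cy"]+f*q[:,1]/q[:,2]]
def ray(n,u):
    c=viewer.get_calibration(n); f=200/np.tan(np.radians(c["vfov"]/2))
    return c["eye"],R.from_quat(c["attitude"]).as_matrix()@np.array([(u[0]-c["cx"])/f,(u[1]-c["cy"])/f,1])
def onz(n,u,z):
    e,d=ray(n,u); return e+d*(z-e[2])/d[2]
RT=R.from_rotvec([0,-0.4,0]).as_matrix()   # panel in console: x up slope
def con2w(p,P): 
    return np.atleast_2d(P)@R.from_rotvec([0,0,p[2]]).as_matrix().T+[p[0],p[1],0]
def pan2w(p,P): return con2w(p,np.atleast_2d(P)@RT.T+[0,0,.075])
E
cat > fit.py <<'E'
from h import *
def rect(cx,cy,a,b,z): return [[cx+s*a/2,cy+t*b/2,z] for s,t in((1,1),(1,-1),(-1,-1),(-1,1))]
for n,us in(("top",[(239,192),(372,175),(380,248),(249,267)]),):
    print([onz(n,u,.075).round(3) for u in us])
print("bottle,probe,block",onz("top",(296,148),0).round(3),onz("side",(250,222),0).round(3),onz("top",(360,303),0).round(3),onz("side",(438,253),0).round(3),onz("top",(281,304),.03).round(3))
obsP={"top":[(372,175),(239,192)],"side":[(338,158),(267,234)]}   # behind corners, tray side first
obsT={"top":[(442,155),(460,256),(372,267)],"side":[(352,150),(437,172)]}
best=None
for s in(1,-1):
  for hi in(1,-1):
   for y0 in np.arange(-3,3,.7):
    def res(p):
        r=[]
        pp=pan2w(p,[[hi*.065,s*.115,0],[hi*.065,-s*.115,0]])
        t=con2w(p,[[hi*.095,s*.26,.03],[-hi*.095,s*.26,.03],[-hi*.095,s*.10,.03]])
        for n in("top","side"):
            r+=list((proj(n,pp)-obsP[n]).ravel())
            r+=list((proj(n,t)[:len(obsT[n])]-obsT[n]).ravel())
        return np.array(r)
    o=least_squares(res,[.4,0,y0],loss="soft_l1")
    print(s,hi,o.cost.round(1),o.x.round(4)) if y0<-2.9 else 0
    if best is None or o.cost<best[0]: best=(o.cost,s,hi,o.x,res(o.x))
print(best)
_,s,hi,p,_=best
for n,x0,y0,w,h in(("top",170,140,300,190),("side",215,140,230,230)):
    im=cv2.imread(f"pics/{n}0.png"); k=2.6; im=cv2.resize(im[y0:y0+h,x0:x0+w],None,fx=k,fy=k,interpolation=cv2.INTER_CUBIC)
    for q,c in((pan2w(p,rect(0,0,.13,.23,0)),(0,0,255)),(con2w(p,rect(0,s*.18,.19,.16,.03)),(0,255,0)),(con2w(p,rect(0,-s*.18,.12,.07,.07)),(255,255,0)),(con2w(p,rect(0,-s*.18,.12,.016,.07)),(255,0,255)),(con2w(p,rect(0,-s*.18,.07,.022,.136)),(0,255,255))):
        cv2.polylines(im,[((proj(n,q)-[x0,y0])*k).astype(np.int32)],True,c,1)
    cv2.imwrite(f"pics/{n}fit.png",im)
E
python3 fit.py
```

```text
[array([0.566, 0.142, 0.075]), array([ 0.592, -0.09 ,  0.075]), array([ 0.465, -0.099,  0.075]), array([0.437, 0.124, 0.075])]
bottle,probe,block [0.665 0.045 0.   ] [0.679 0.057 0.   ] [ 0.371 -0.068  0.   ] [ 0.37  -0.062 -0.   ] [0.373 0.074 0.03 ]
1 1 617.8 [ 0.6242  0.0256 -3.1163]Traceback (most recent call last):
  File "fit.py", line 20, in <module>
    o=least_squares(res,[.4,0,y0],loss="soft_l1")
    return func(*args, **kwargs)
    result = trf(vector_fun.fun, vector_fun.jac, x0, f0, J0, lb, ub, ftol, xtol,
                 gtol, max_nfev, x_scale, loss_function, tr_solver,
                 tr_options.copy(), verbose, callback=callback_wrapped)
    return trf_no_bounds(
        fun, jac, x0, f0, J0, ftol, xtol, gtol, max_nfev, x_scale,
        loss_function, tr_solver, tr_options, verbose, callback=callback)
    J = jac(x)
    self._update_jac()
    ~~~~~~~~~~~~~~~~^^
    self.J = self.jac_wrapped(xp_copy(self.x), f0=self.f)
             ~~~~~~~~~~~~~~~~^^^^^^^^^^^^^^^^^^^^^^^^^^^^
    J, dct = approx_derivative(
             ~~~~~~~~~~~~~~~~~^
        self.fun,
        ^^
[... 315 characters left out ...]
^^^^^^^^^^^^^^
                             mf)
                             ^^^
    df = [f_eval - f0 for f_eval in f_evals]
                                    ^^^^^^^
    f = np.atleast_1d(self.fun(x, *self.args, **self.kwargs))
                      ~~~~~~~~^^^^^^^^^^^^^^^^^^^^^^^^^^^^^^
    return np.atleast_1d(self.fun(x))
                         ~~~~~~~~^^^
    return self.f(x, *self.args, **self.kwargs)
           ~~~~~~^^^^^^^^^^^^^^^^^^^^^^^^^^^^^^
  File "fit.py", line 17, in res
    r+=list((proj(n,pp)-obsP[n]).ravel())
             ~~~~^^^^^^
  File "h.py", line 6, in proj
    c=viewer.get_calibration(n); P=np.atleast_2d(P)
ValueError: time passes only in moves, steps and waits
```

```bash
sed -i 's/^def proj/CAL={n:viewer.get_calibration(n) for n in ("top","side")}\ndef proj/; s/c=viewer.get_calibration(n)/c=CAL[n]/' h.py
sed -i 's/np.arange(-3,3,.7)/(0.1,3.2)/; s/if y0<-2.9 else 0//; s/,\[.4,0,y0\]/,[.52,.02,y0]/' fit.py; python3 fit.py
```

```text
[array([0.566, 0.142, 0.075]), array([ 0.592, -0.09 ,  0.075]), array([ 0.465, -0.099,  0.075]), array([0.437, 0.124, 0.075])]
bottle,probe,block [0.665 0.045 0.   ] [0.679 0.057 0.   ] [ 0.371 -0.068  0.   ] [ 0.37  -0.062 -0.   ] [0.373 0.074 0.03 ]
1 1 1186.8 [ 0.5121 -0.204  -0.1433]
1 1 617.8 [0.6242 0.0256 3.1669]
1 -1 53.7 [0.5212 0.0191 3.2298]
1 -1 53.7 [0.5212 0.0191 3.2298]
-1 1 9.3 [0.514  0.0206 0.1138]
-1 1 1572.5 [ 0.6781 -0.2259  3.4641]
-1 -1 649.4 [ 6.51e-01 -3.00e-04  2.71e-02]
-1 -1 1129.0 [ 0.5187 -0.2803  3.0296]
(np.float64(9.291151778593086), -1, 1, array([0.51399084, 0.02058464, 0.11384676]), array([-0.12928739, -0.04442407, -2.08567632,  0.7372243 , -0.4535266 ,
       -0.03834919,  0.67314484,  0.64853943,  0.55918719,  1.80238859,
       -0.35557782, -2.58318008, -2.46056891, -0.75574903, -0.59550651,
       -2.15257307,  0.85597465, -1.02063578]))
```

View pics/topfit.png

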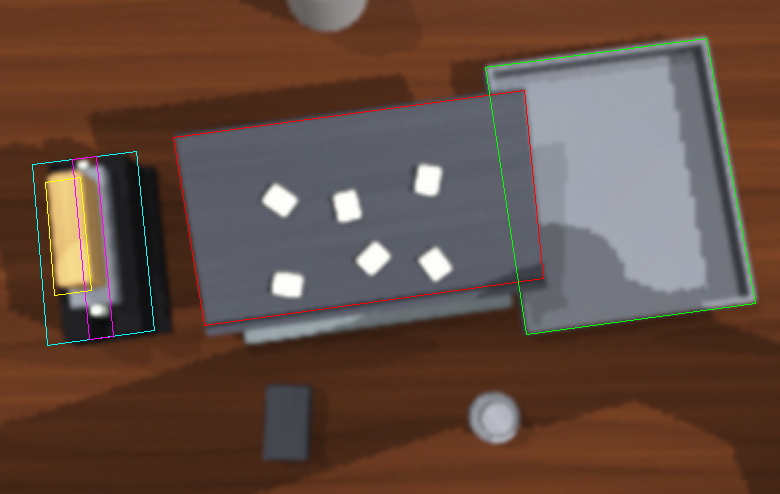

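View pics/sidefit.png

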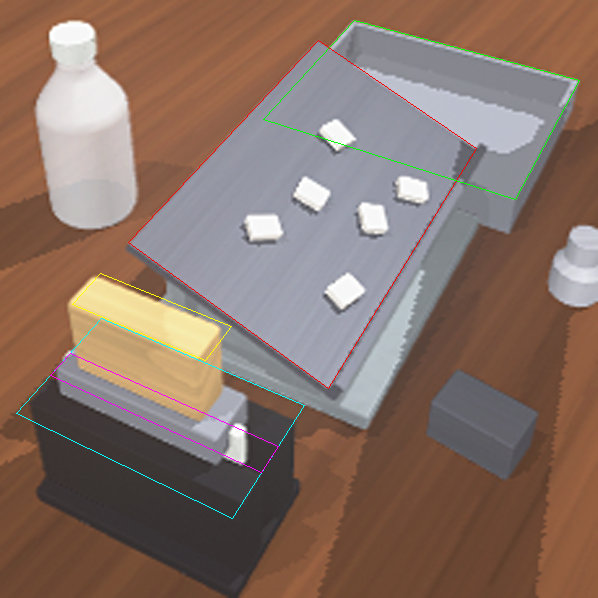

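```bash
cat >> h.py <<'E'
p=np.array([0.514,0.0206,0.1138]); S=-1
Rc=R.from_rotvec([0,0,p[2]]).as_matrix(); Rp=Rc@RT; Pm=np.array([p[0],p[1],.075])
def pan_int(n,u,h):
    e,d=ray(n,u); nn=Rp[:,2]; t=(h-(e-Pm)@nn)/(d@nn); return (e+d*t-Pm)@Rp
def ori(panel,flip=0):   # tool quaternion: z along -scraper z, x along +-y
    M=Rp if panel else Rc; s=1-2*flip
    return R.from_matrix(np.c_[s*M[:,1],s*M[:,0],-M[:,2]]).as_quat()
def chips(n):
    im=viewer.get_image(n).astype(int); m=((im.min(2)>200)).astype(np.uint8)
    N,l,st,c=cv2.connectedComponentsWithStats(m)
    o=[]
    for i in range(1,N):
        if st[i,4]>12:
            q=pan_int(n,c[i],.005)
            if abs(q[0])<.08 and abs(q[1])<.125: o.append((*q[:2].round(4),int(st[i,4])))
    return o
E
python3 - <<'E'
from h import *
for n in("top","side"): print(n,sorted(chips(n),key=lambda a:a[1]))
g=con2w(p,[[0,.18,.136]])[0]
for n in("top","side"):   # wood top face centroid
    im=viewer.get_image(n).astype(int); uv=proj(n,g)[0]
    m=((im[:,:,0]>190)&(im[:,:,2]<150)&(im[:,:,1]>120)).astype(np.uint8)
    N,l,st,c=cv2.connectedComponentsWithStats(m); i=1+st[1:,4].argmax(); print(n,uv,c[i],st[i])
H=con2w(p,[[0,.18,0.096]])[0]; print("holder",H)
for f in(0,1):
    print(f,manip.solve_ik(H,ori(0,f)),manip.solve_ik(H+[0,0,.1],ori(0,f)))
    for y in(.103,-.14):
        for h in (.04,.1): print(y,h,manip.solve_ik(pan2w(p,[-.01,y,h])[0],ori(1,f)))
E
```

```text
top [(np.float64(0.0161), np.float64(-0.0443), 88), (np.float64(-0.0418), np.float64(-0.0425), 85), (np.float64(-0.0324), np.float64(-0.0021), 85), (np.float64(0.0057), np.float64(0.0104), 88), (np.float64(0.0158), np.float64(0.0535), 87), (np.float64(-0.0422), np.float64(0.0567), 86)]
side [(np.float64(0.0154), np.float64(-0.0422), 88), (np.float64(-0.0433), np.float64(-0.0407), 92), (np.float64(-0.0331), np.float64(-0.0004), 102), (np.float64(0.0048), np.float64(0.0125), 105), (np.float64(0.0145), np.float64(0.0555), 112), (np.float64(-0.0428), np.float64(0.0584), 119)]
top [196.14320559 230.79296808] [196.65467626 227.73201439] [189 206  17  44 556]
side [273.11285205 261.24230415] [271.00220264 279.05653451] [ 241  252   59   49 1362]
holder [0.49356018 0.19943572 0.096     ]
0 [ 0.49450364  0.79489473 -1.30133486  1.91120881  0.85634596  1.14510652
  0.53954649] [ 0.5270699   0.57738166 -1.29446217  1.82173975  0.59571676  1.21074782
  0.73278818]
0.103 0.04 [ 0.43238708  0.16289585 -0.85970086  2.36331882  0.70724171  0.36172205
  0.65959358]
0.103 0.1 [ 0.5292316  -0.06378326 -0.890556    2.35412021  0.11534319  0.44245075
  1.219892  ]
-0.14 0.04 [ 1.3653927   0.3855524  -1.1949259   2.27729977  0.59011228  0.38805579
  1.43773314]
-0.14 0.1 [ 1.20474931  0.05739088 -0.87968314  2.2741564  -0.27223552  0.4830133
  2.2379238 ]
1 [ 0.20466062  0.50011803 -0.8040045   1.91851732  0.4517869   0.9124355
 -2.27969168] [ 0.49242961  0.52565081 -1.21912947  1.82244367  0.5350714   1.17798884
 -2.35730057]
0.103 0.04 [-0.40132261  0.09440627  0.01482855  2.38635176  0.36724215  0.29275935
 -2.17639832]
0.103 0.1 [ 1.20712409 -0.28635451 -1.41035901  2.34686473 -0.50584089  0.48502474
 -1.30277233]
-0.14 0.04 [ 1.00987327  0.22951278 -0.76180832  2.28442824  0.0118798   0.31893849
 -1.17662507]
-0.14 0.1 [ 1.24958576  0.06175824 -0.92584471  2.27327491 -0.26110818  0.48212804
 -0.91287918]
```

```bash
python3 - <<'E'
from h import *
G=con2w(p,[[.004,.179,.096]])[0]
manip.move_pose([.35,-.35,.32],ori(0)); manip.move_pose(G+[0,0,.14],ori(0)); print(manip.current_clock(),manip.current_q().round(2))
manip.servo_line(G+[0,0,.06],vel=.15); 
cv2.imwrite("pics/side1.png",cv2.resize(viewer.get_image("side")[160:380,180:420,::-1],None,fx=2,fy=2))
print(manip.current_force(),manip.current_tool_pos()-G)
E
```

```text
4.4583 [ 0.43  0.4  -1.08  1.77  0.38  1.2   0.92]
[ 0.62418299 -0.36357472 -0.23662042] [0.00078737 0.00048865 0.0610082 ]
```

View pics/side1.png

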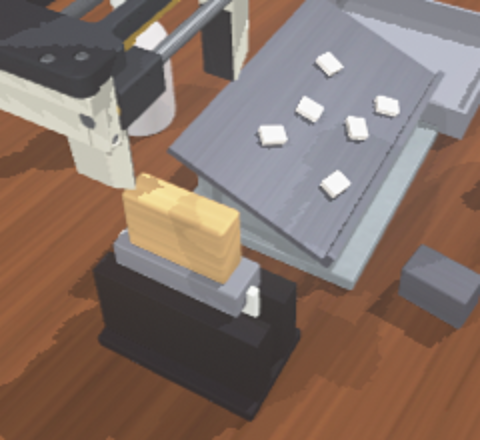

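```bash
python3 - <<'E'
from h import *
print("tcp px in crop",(proj("side",manip.current_tool_pos())-[180,160])*2)
G=con2w(p,[[.004,.179,.096]])[0]
manip.servo_line(G,vel=.08); print(manip.current_force().round(2),manip.current_tool_pos()-G)
effector.close(f_grip=40); manip.sleep(.2)
print("gap",manip.current_finger_gap(),manip.current_force().round(2),manip.current_wrist_torque().round(3),manip.current_tool_pos()-G)
cv2.imwrite("pics/side2.png",cv2.resize(viewer.get_image("side")[160:380,180:420,::-1],None,fx=2,fy=2))
P0=manip.current_tool_pos(); np.save("P0.npy",P0)
manip.servo_line(P0+[0,0,.14],vel=.15); manip.sleep(.2)
print(manip.current_force().round(2),manip.current_finger_gap(),manip.current_clock(),manip.current_q().round(2))
cv2.imwrite("pics/side3.png",np.hstack([cv2.imread("pics/side2.png"),cv2.resize(viewer.get_image("side")[60:280,180:340,::-1],None,fx=2,fy=2)]))
E
```

```text
tcp px in crop [[177.01647359 173.08804989]]
[-0.04 -0.1   0.1 ] [0.00022071 0.00038086 0.00027734]
gap 0.019813745880014902 [-0.16  0.54  0.31] [ 0.234 -0.114  0.029] [-4.16368004e-06  1.64095361e-04  4.69534939e-05]
[ 0.05 -0.58 -2.89] 0.02023503481638824 8.7583 [ 0.42  0.4  -1.08  1.77  0.38  1.2   0.92]
```

View pics/side3.png

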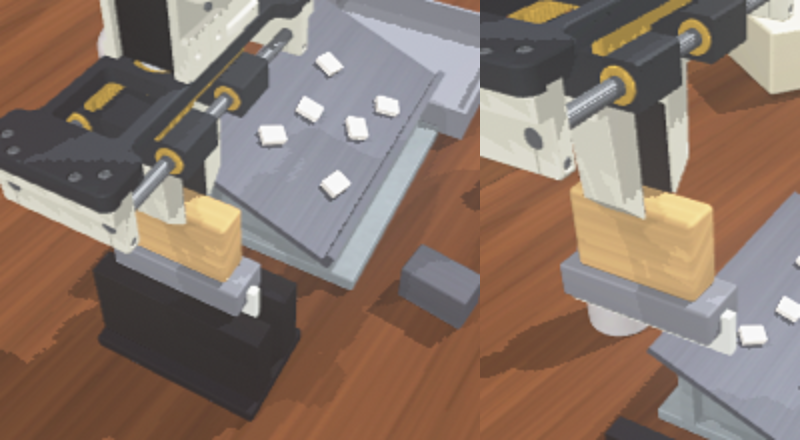

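```bash
python3 - <<'E'
from h import *
T=manip.current_tool_pos(); Q=R.from_quat(manip.current_tcp_rot()).as_matrix(); print(np.degrees(R.from_matrix(Q.T@R.from_quat(ori(0)).as_matrix()).magnitude()))
# scraper frame from tool: x_s = tool y(s=1), y_s=tool x, z_s=-tool z
Ms=np.c_[Q[:,1],Q[:,0],-Q[:,2]]; 
P=np.array([[-45,15,0],[45,15,0],[-35,-11,66],[35,11,66],[-35,11,20]])/1e3
obs=np.array([(296.5,235),(222.5,205),(297,162.5),(226,155),(288,208)])
def f(d): 
    o=T+Ms@[d[0],d[1],d[2]-.026]; return proj("side",P@(Ms@R.from_euler("zy",d[3:]).as_matrix()).T+o)-obs
o=least_squares(lambda d:f(d).ravel(),np.zeros(5),loss="soft_l1"); print(o.x.round(4)); print(f(o.x).round(1)); print(f([0]*5).round(1))
E
```

```text
0.07165876627609617
[ 0.0092 -0.0113 -0.0096  0.0472 -0.0302]
[[-1.2 -4.1]
 [ 0.4  0.3]
 [ 1.  -0.2]
 [-0.6 -0. ]
 [ 0.2  3. ]]
[[-1.1 -1.4]
 [ 0.1  1.3]
 [ 0.8 -1.1]
 [-2.7 -1.3]
 [-0.2  4.5]]
```

```bash
python3 - <<'E'
from h import *
q=ori(1); n=Rp[:,2]
A=lambda h,y=.098,x=-.010: pan2w(p,[x,y,h])[0]
manip.servo_line(A(.12),q,vel=.15); manip.servo_line(A(.062),q,vel=.12); manip.sleep(.2)
b=np.mean([manip.current_force() for _ in range(3)],0); np.save("base.npy",b)
print(manip.current_clock(),b.round(2),manip.current_q().round(2))
h=.050; manip.servo_line(A(h),q,vel=.08)
F=0
while F<7 and h>.030:
    h-=.001; manip.servo_line(A(h),q,vel=.03); manip.sleep(.05)
    f=manip.current_force()-b; F=f@n
    print(round(h,4),(f@Rp).round(2),((manip.current_tool_pos()-Pm)@Rp).round(4),manip.current_wrist_torque().round(2)@Rp)
np.save("h.npy",h); print(manip.current_clock(),manip.current_finger_gap())
E
```

```text
11.4833 [ 0.45 -0.55 -2.43] [ 0.81  0.15 -1.23  2.36  0.65  0.42  0.74]
0.049 [-0.12  0.6   0.29] [-0.0098  0.0979  0.0492] [0.07312891 0.49563034 0.00165273]
0.048 [-0.16  0.82  0.14] [-0.01   0.098  0.048] [ 0.06205256  0.52430074 -0.05880654]
0.047 [ 0.09  0.11 -0.34] [-0.01    0.0981  0.047 ] [0.08928453 0.57511288 0.01653633]
0.046 [-0.48  1.15  0.23] [-0.0101  0.0981  0.046 ] [ 0.09624812  0.51095879 -0.0515501 ]
0.045 [-0.35  1.03  0.71] [-0.01    0.0981  0.045 ] [ 0.05258477  0.53650715 -0.03308953]
0.044 [0.37 0.16 0.24] [-0.01   0.098  0.044] [ 0.06949685  0.58618374 -0.00766871]
0.043 [-0.42  0.31  0.89] [-0.01    0.0981  0.043 ] [ 0.07614369  0.53310052 -0.05390712]
0.042 [-1.08  0.44  1.08] [-0.0101  0.098   0.042 ] [ 0.10001936  0.51862302 -0.09657273]
0.041 [-0.86 -0.37  0.05] [-0.01   0.098  0.041] [ 0.08076701  0.5541067  -0.0232907 ]
0.04 [-0.78  1.09  0.25] [-0.0101  0.098   0.04  ] [ 0.05799188  0.47689525 -0.00280448]
0.039 [0.14 1.3  0.34] [-0.01   0.098  0.039] [ 0.10417567  0.60917642 -0.08747294]
0.038 [-1.96  0.58  3.44] [-0.0105  0.098   0.0379] [ 0.15217551  0.91717127 -0.06433877]
0.037 [-3.96  0.55  6.99] [-0.0106  0.098   0.0369] [0.13370953 1.22431516 0.00861078]
0.036 [-3.9   1.48 10.04] [-0.0107  0.0981  0.036 ] [ 0.07711283  1.40002883 -0.02174574]
15.9833 0.020153991758765935
```

```bash
python3 - <<'E'
from h import *
q=ori(1); n=Rp[:,2]; b=np.load("base.npy"); h=float(np.load("h.npy"))+.0005
A=lambda h,y,x=-.010: pan2w(p,[x,y,h])[0]
for y in list(np.arange(.08,-.101,-.02))+[-.11]:
    manip.servo_line(A(h,y),q,vel=.05)
    f=(manip.current_force()-b)@Rp; print(round(y,3),round(h,4),f.round(1),((manip.current_tool_pos()-Pm)@Rp).round(4))
    if f[2]>14: h+=.001
    if f[2]<6.5: h-=.0007
    if f[2]>24: print("STOP"); break
np.save("h.npy",h)
print(manip.current_clock(),manip.current_finger_gap(),chips("top"),chips("side"))
cv2.imwrite("pics/side4.png",cv2.resize(viewer.get_image("side")[80:330,200:460,::-1],None,fx=2,fy=2))
E
```

```text
0.08 0.0365 [-1.  -2.6 12.1] [-0.009   0.0786  0.0367]
0.06 0.0365 [0.8 0.8 2.1] [-0.0093  0.0601  0.0366]
0.04 0.0358 [0.7 1.2 2.3] [-0.0099  0.0401  0.0358]
0.02 0.0351 [0.9 1.  2.7] [-0.01    0.02    0.0351]
-0.0 0.0344 [0.4 0.8 2.5] [-0.01   -0.      0.0344]
-0.02 0.0337 [1.  0.3 2.5] [-0.01   -0.0201  0.0337]
-0.04 0.033 [1.1 0.1 2.2] [-0.01   -0.0403  0.033 ]
-0.06 0.0323 [ 0.3 -0.2  1.9] [-0.01   -0.0603  0.0323]
-0.08 0.0316 [0.4 0.4 3. ] [-0.0101 -0.0802  0.0316]
-0.1 0.0309 [0.3 0.5 2.9] [-0.0101 -0.1002  0.0309]
-0.11 0.0302 [0.4 0.7 3.1] [-0.01   -0.1103  0.0302]
21.7917 0.00042722099896108515 [(np.float64(0.0159), np.float64(-0.0442), 54), (np.float64(-0.0271), np.float64(0.0807), 308), (np.float64(-0.0345), np.float64(-0.0047), 24)] [(np.float64(0.0152), np.float64(-0.0408), 80), (np.float64(-0.0437), np.float64(-0.0405), 89), (np.float64(-0.018), np.float64(0.0628), 712), (np.float64(-0.0547), np.float64(0.0375), 119)]
```

View pics/side4.png

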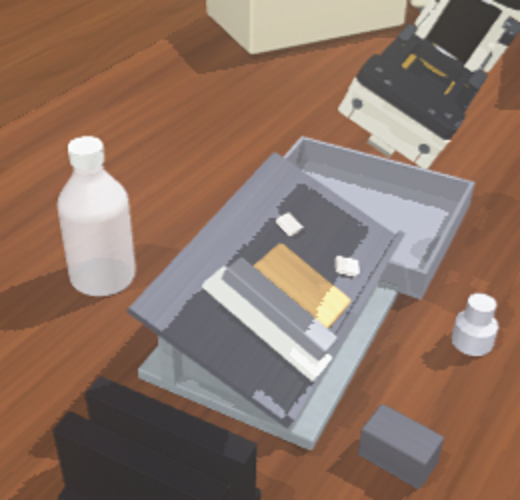

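```bash
python3 - <<'E'
from h import *
T=manip.current_tool_pos(); Q=R.from_quat(manip.current_tcp_rot()).as_matrix()
out=[]
for n in("side","top"):
    im=viewer.get_image(n)[:,:,::-1].copy(); u=proj(n,T)[0]; v=proj(n,T-.05*Q[:,2])[0]; w=proj(n,T+.03*Q[:,0])[0]; print(n,u,v)
    x0,y0=(u-[75,75]).astype(int); k=2.6
    x0=max(0,min(x0,490)); y0=max(0,min(y0,250)); 
    if n=="top": cv2.imwrite("pics/topfull.png",im)
    c=cv2.resize(im[y0:y0+150,x0:x0+150],None,fx=k,fy=k,interpolation=cv2.INTER_CUBIC)
    f=lambda a:tuple(int(z) for z in (a-[x0,y0])*k)
    cv2.line(c,f(u),f(v),(0,0,255),1); cv2.line(c,f(u),f(w),(0,255,0),1); out.append(c)
cv2.imwrite("pics/tcp.png",np.hstack(out)); print(T,manip.current_q().round(2))
E
```

```text
side [378.97992583 169.47132398] [392.94646713 148.88949268]
top [376.16046748 222.38818155] [381.62698266 230.98494308]
[ 0.50560241 -0.09088273  0.09890629] [ 1.3   0.4  -1.21  2.3   0.74  0.38  1.22]
```

View pics/tcp.png

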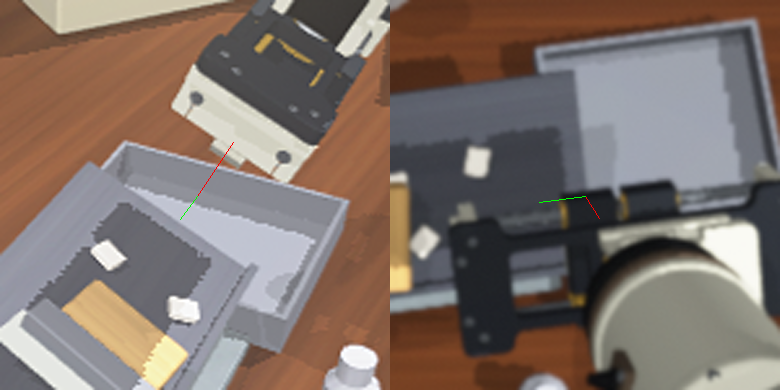

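```bash
python3 - <<'E'
import cv2,numpy as np
a=cv2.resize(cv2.imread("pics/topfull.png")[165:285,225:365],None,fx=3,fy=3,interpolation=cv2.INTER_CUBIC) # 420x360
s=cv2.imread("pics/side4.png")[130:460,120:420]  # 2x ; 
s=cv2.resize(s,(int(300*1.25),int(330*1.25)),interpolation=cv2.INTER_CUBIC)
c=np.zeros((420,800,3),np.uint8); c[:360,:420]=a; c[:s.shape[0],420:420+s.shape[1]]=s[:420]
cv2.imwrite("pics/comp.png",c)
E
```

```text
(no output)
```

View pics/comp.png

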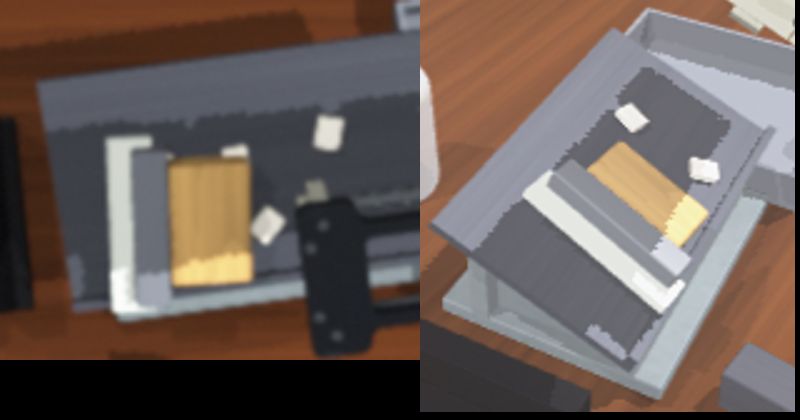

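```bash
python3 - <<'E'
from h import *
o=lambda u:(225+u[0]/3,165+u[1]/3)
for h in(.026,.032):
  print(h,"wood",[pan_int("top",o(u),h)[:2].round(4) for u in((170,160),(250,158),(252,283),(174,287))])
  print("blade ends",[pan_int("top",o(u),h-.008)[:2].round(4) for u in((107,140),(113,315))])
s=lambda u:(200+(120+(u[0]-420)/1.25)/2,80+(130+u[1]/1.25)/2)
for h in(.026,.032): print("side wood",[pan_int("side",s(u),h)[:2].round(4) for u in((622,142),(708,212),(680,247),(590,165))])
print("chips",[pan_int("top",o(u),.006)[:2].round(4) for u in((327,132),(267,225),(235,152))])
X,Y,N=Rp.T; c=np.array([-.02,.035,0]);
for sg in(1,-1):
  for a in(0,-.13,.13):
    M=Rp@R.from_rotvec([0,0,a]).as_matrix(); q=R.from_matrix(np.c_[sg*M[:,0],-sg*M[:,1],-M[:,2]]).as_quat()
    for hh in(-.02,.08): print(sg,a,hh,(lambda z: None if z is None else z.round(2))(manip.solve_ik(pan2w(p,[c[0],c[1],hh])[0],q)))
  V=R.from_matrix(np.c_[sg*Rc[:,0],-sg*Rc[:,1],[0,0,-1]]).as_quat(); H=np.load("P0.npy")
  for dz in (-.03,.1): print("holder",manip.solve_ik(H+[0,0,dz],V))
E
```

```text
0.026 wood [array([0.0174, 0.0453]), array([0.0125, 0.0014]), array([-0.06  ,  0.0095]), array([-0.0561,  0.0533])]
blade ends [array([0.0314, 0.0787]), array([-0.0707,  0.0905])]
0.032 wood [array([0.019 , 0.0449]), array([0.0141, 0.0014]), array([-0.0579,  0.0095]), array([-0.054 ,  0.0529])]
blade ends [array([0.0329, 0.078 ]), array([-0.0685,  0.0898])]
side wood [array([0.0072, 0.004 ]), array([-0.0588,  0.0105]), array([-0.0559,  0.0468]), array([0.0136, 0.0351])]
side wood [array([0.0067, 0.0101]), array([-0.0584,  0.0166]), array([-0.0555,  0.0523]), array([0.013 , 0.0409])]
chips [array([ 0.0162, -0.0438]), array([-0.0338, -0.0032]), array([0.0117, 0.0094])]
1 0 -0.02 [ 0.41  0.32 -0.65  2.39  1.17  0.23 -1.18]
1 0 0.08 [ 1.05 -0.02 -1.2   2.39 -0.02  0.36 -0.03]
1 -0.13 -0.02 [ 0.41  0.32 -0.65  2.39  1.17  0.23 -1.31]
1 -0.13 0.08 [ 1.01 -0.02 -1.16  2.39 -0.01  0.36 -0.16]
1 0.13 -0.02 [ 0.41  0.32 -0.65  2.39  1.17  0.23 -1.05]
1 0.13 0.08 [ 1.1  -0.02 -1.24  2.39 -0.02  0.36  0.11]
holder [ 0.17111067  0.54501273 -0.76217629  1.92908789  0.49112596  0.86182446
 -0.73476686]
holder [ 0.41034773  0.45473744 -1.07459441  1.8156339   0.43979337  1.1366459
 -0.69970114]
-1 0 -0.02 [ 0.8   0.5  -1.12  2.38  1.4   0.47  1.81]
-1 0 0.08 None
-1 -0.13 -0.02 [ 0.78  0.48 -1.09  2.38  1.39  0.45  1.68]
-1 -0.13 0.08 None
-1 0.13 -0.02 [ 0.82  0.51 -1.14  2.38  1.41  0.48  1.93]
-1 0.13 0.08 [ 1.48 -0.18 -1.53  2.39 -0.51  0.4  -2.55]
holder [ 0.48505223  0.87352055 -1.30018065  1.9209023   0.9458585   1.14532806
  2.05776572]
holder [ 0.52433924  0.58627315 -1.2938201   1.81314998  0.60332258  1.21666148
  2.3032727 ]
```

```bash
python3 - <<'E'
from h import *
q=ori(1); n=Rp[:,2]
A=lambda h: pan2w(p,[.050,-.080,h])[0]
print(manip.current_clock())
manip.servo_line(A(.02),q,vel=.15); manip.servo_line(A(-.008),q,vel=.1)
b=np.mean([manip.current_force() for _ in range(3)],0); h=-.008
print((b-np.load("base.npy"))@Rp)
while h>-.045:
    h-=.002; manip.servo_line(A(h),q,vel=.06); f=(manip.current_force()-b)@Rp
    if f[2]>1.6: print(h,f.round(2)); 
    if f[2]>3.5: break
print(h,f.round(2),(manip.current_tool_pos()-Pm)@Rp,manip.current_clock())
manip.servo_line(A(h+.06),q,vel=.2); print(manip.current_clock())
E
```

```text
22.0417
[1.36797134 0.7532571  3.01026184]
-0.04000000000000002 [-1.89 -0.17  4.57]
-0.04000000000000002 [-1.89 -0.17  4.57] [ 0.05004995 -0.08005251 -0.03991697] 27.075
27.525
```

```bash
cat >> h.py <<'E'
L=.039
def orx(a=0,panel=1):
    M=(Rp if panel else Rc)@R.from_rotvec([0,0,a]).as_matrix()
    return R.from_matrix(np.c_[M[:,0],-M[:,1],-M[:,2]]).as_quat()
E
python3 - <<'E'
from h import *
q=orx(-.113); c=(-.0215,.019)
A=lambda ht: pan2w(p,[*c,ht-L])[0]
effector.open_jaws(); print(manip.current_clock(),manip.current_finger_gap())
manip.servo_line(A(.065),q,vel=.2); print(manip.current_clock(),manip.current_q().round(2))
b=manip.current_force()
manip.servo_line(A(.03),q,vel=.15); f1=(manip.current_force()-b)@Rp
if abs(f1).max()<3: manip.servo_line(A(.0105),q,vel=.1)
f=(manip.current_force()-b)@Rp; print(f1.round(1),f.round(1))
if abs(f).max()<4:
    effector.close(f_grip=6); print(manip.current_finger_gap(),manip.current_clock())
    cv2.imwrite("pics/s5.png",viewer.get_image("side")[:,:,::-1])
    manip.servo_line(A(.10),q,vel=.15)
    print(manip.current_finger_gap(),((manip.current_force()-b)@Rp).round(2),manip.current_clock())
    cv2.imwrite("pics/s6.png",viewer.get_image("side")[:,:,::-1])
    cv2.imwrite("pics/c6.png",np.hstack([cv2.resize(cv2.imread(f"pics/{k}.png")[80:330,210:410],None,fx=2,fy=2) for k in("s5","s6")]))
E
```

```text
28.9833 0.09179265323678883
30.8167 [ 0.47  0.16 -0.63  2.4   0.47  0.23 -0.58]
[ 0.8 -1.1  1.1] [ 1.  -0.5  0.7]
0.06990384749748298 32.3833
0.07007583518075867 [ 0.23 -1.4  -2.56] 33.575
```

View pics/c6.png

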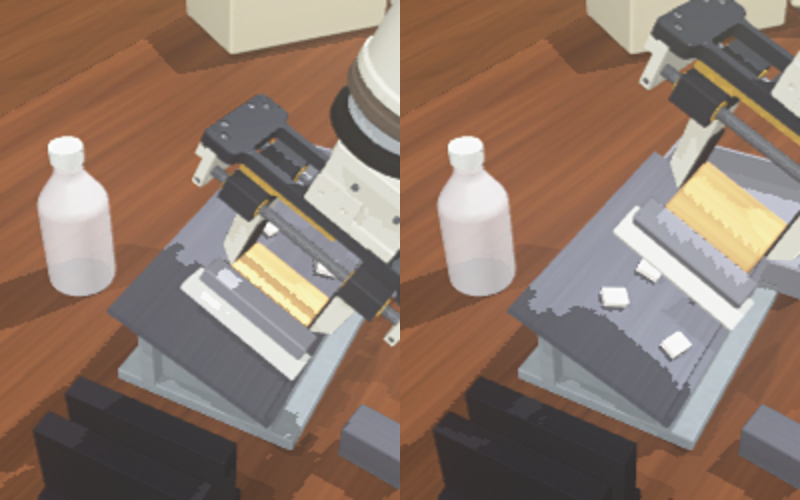

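```bash
cat >> h.py <<'E'
def edge(T,phi,a,piv=.047,r=.066):   # blade edge ends, phi = angle of blade below panel plane (pi/2 = along -normal)
    M=Rp@R.from_rotvec([0,0,a]).as_matrix(); d=np.cos(phi)*M[:,1]-np.sin(phi)*M[:,2]
    c=T+piv*M[:,2]+r*d; return np.array([c+.05*M[:,0],c-.05*M[:,0]])
E
python3 - <<'E'
from h import *
T=manip.current_tool_pos()
obs=np.array([(317.5,192.5),(377.5,244)])
for ph in (0,20,30,40,50,60,75,90): print(ph,(proj("side",edge(T,np.radians(ph),-.113))).round(0).tolist())
print(obs)
E
```

```text
0 [[321.0, 182.0], [384.0, 234.0]]
20 [[317.0, 192.0], [377.0, 242.0]]
30 [[316.0, 195.0], [375.0, 245.0]]
40 [[317.0, 197.0], [375.0, 246.0]]
50 [[318.0, 198.0], [375.0, 245.0]]
60 [[320.0, 198.0], [376.0, 244.0]]
75 [[325.0, 195.0], [379.0, 240.0]]
90 [[331.0, 191.0], [384.0, 235.0]]
[[317.5 192.5]
 [377.5 244. ]]
```

```bash
python3 - <<'E'
from h import *
effector.close(f_grip=4); manip.sleep(.15)
print(manip.current_finger_gap(),manip.current_clock())
im=viewer.get_image("side")[:,:,::-1].copy(); T=manip.current_tool_pos()
c=cv2.resize(im[90:330,230:430],None,fx=2.5,fy=2.5,interpolation=cv2.INTER_CUBIC)
for ph,col in((22,(0,0,255)),(45,(0,255,0)),(65,(255,0,0)),(90,(255,0,255))):
    e=((proj("side",edge(T,np.radians(ph),-.113))-[230,90])*2.5).astype(int); cv2.line(c,tuple(map(int,e[0])),tuple(map(int,e[1])),col,1)
cv2.imwrite("pics/s7.png",c)
E
```

```text
0.06999068039392468 33.9917
```

View pics/s7.png

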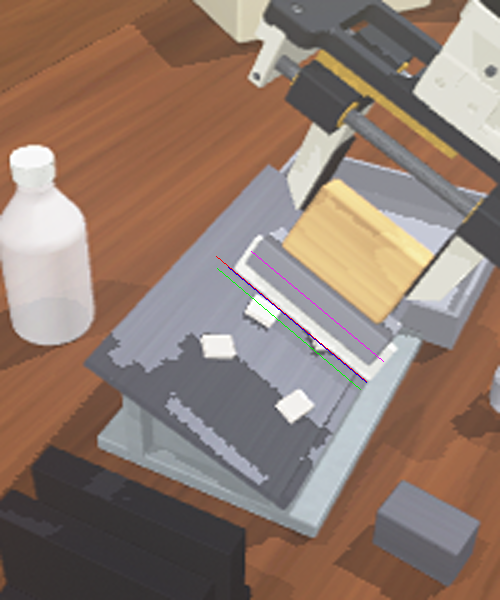

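```bash
python3 - <<'E'
from h import *
T=manip.current_tool_pos(); M=Rp@R.from_rotvec([0,0,-.113]).as_matrix()
S=np.array([[50,3,-12.5],[-50,3,-12.5],[35,11,20],[-35,11,20],[45,15,20],[-45,15,0]])/1e3
o=np.array([(238,272),(378,380),(283,246),(386,322),(262,236),(372,360)])/2.5+[230,90]
W=np.array([(335,180),(432,256)])/2.5+[230,90]
def f(v,yt):
    ph,piv,zp=v; al=np.pi/2-ph   # rotate about x so that -z_s goes toward +y
    Sx=np.r_[S,[[.035,yt,.066],[-.035,yt,.066]]]-[0,0,zp]
    P=Sx@R.from_rotvec([al,0,0]).as_matrix().T+[0,0,piv]
    return (proj("side",P@M.T+T)-np.r_[o,W]).ravel()
for yt in(.011,-.011):
  for i in(.5,1.5):
    r=least_squares(f,[i,.047,.054],args=(yt,),args_=None) if 0 else least_squares(lambda v:f(v,yt),[i,.047,.054],loss="soft_l1")
    print(yt,np.degrees(r.x[0]),r.x[1:],r.cost,r.fun.round(1))
E
```

```text
0.011 61.7565324413445 [-0.02173817 -0.00167661] 9.04594641660104 [-0.2 -1.1 -3.5 -0.3  1.  -0.8 -2.   0.2  3.2 -0.9 -0.1  0.8 -0.5  0.2
  0.4  1.4]
0.011 61.756658422592686 [-0.02173811 -0.00167659] 9.04594641681037 [-0.2 -1.1 -3.5 -0.3  1.  -0.8 -2.   0.2  3.2 -0.9 -0.1  0.8 -0.5  0.2
  0.4  1.4]
-0.011 64.56793750744215 [-0.02431251 -0.00313724] 11.109401388968967 [-0.2 -0.8 -3.7 -0.1  0.4 -0.  -2.6  0.9  2.6 -0.  -0.6  1.4  2.5 -0.2
  2.1 -0.1]
-0.011 64.56873984782904 [-0.02431265 -0.00313747] 11.109401389138434 [-0.2 -0.8 -3.7 -0.1  0.4 -0.  -2.6  0.9  2.6 -0.  -0.6  1.4  2.5 -0.2
  2.1 -0.1]
```

```bash
cat >> h.py <<'E'
def ort(th,panel=1):
    M=(Rp if panel else Rc)@R.from_rotvec([th,0,0]).as_matrix()
    return R.from_matrix(np.c_[M[:,0],-M[:,1],-M[:,2]]).as_quat()
E
python3 - <<'E'
from h import *
print([pan_int("side",(230+u/2.5,90+v/2.5),.005)[:2].round(3) for u,v in((217,346),(295,405),(262,310),(318,345))])
r=lambda z: None if z is None else z.round(2)
for th in(0,-.25,-.49):
    for y,h in((.08,.07),(.08,.03),(-.02,.03),(-.15,.03),(-.15,.07)): print(th,y,h,r(manip.solve_ik(pan2w(p,[-.01,y,h])[0],ort(th))))
    H=con2w(p,[[0,.16,.10]])[0]
    for dz in(0,.08): print("hold",r(manip.solve_ik(H+[0,0,dz],ort(th,0))))
E
```

```text
[array([0.012, 0.057]), array([-0.044,  0.059]), array([0.004, 0.012]), array([-0.036,  0.009])]
0 0.08 0.07 [ 0.93  0.1  -1.27  2.36  0.46  0.39 -0.61]
0 0.08 0.03 [ 0.52  0.2  -0.89  2.37  0.78  0.34 -0.91]
0 -0.02 0.03 [ 0.96  0.25 -1.06  2.36  0.66  0.31 -0.52]
0 -0.15 0.03 [ 1.31  0.4  -1.12  2.27  0.58  0.37 -0.11]
0 -0.15 0.07 [ 1.43  0.26 -1.17  2.27  0.19  0.41  0.26]
hold [ 0.3   0.51 -0.88  1.93  0.49  0.93 -0.71]
hold [ 0.49  0.5  -1.15  1.85  0.51  1.12 -0.73]
-0.25 0.08 0.07 [ 0.27  0.17 -0.91  2.32  0.91  0.71 -1.27]
-0.25 0.08 0.03 [ 0.16  0.28 -0.81  2.31  1.09  0.7  -1.43]
-0.25 -0.02 0.03 [ 0.28  0.2  -0.63  2.37  1.08  0.51 -1.2 ]
-0.25 -0.15 0.03 [ 0.65  0.21 -0.63  2.36  1.07  0.35 -0.86]
-0.25 -0.15 0.07 [ 1.07  0.14 -1.04  2.35  0.85  0.4  -0.61]
hold [ 0.07  0.57 -0.83  1.86  0.69  1.14 -0.97]
hold [ 0.16  0.49 -0.94  1.79  0.62  1.28 -0.9 ]
-0.49 0.08 0.07 [ 0.16  0.47 -1.09  2.22  1.14  1.22 -1.62]
-0.49 0.08 0.03 [-0.04  0.47 -0.83  2.21  1.16  1.11 -1.65]
-0.49 -0.02 0.03 [ 0.12  0.37 -0.74  2.31  1.24  0.93 -1.55]
-0.49 -0.15 0.03 [ 0.26  0.28 -0.5   2.37  1.39  0.67 -1.39]
-0.49 -0.15 0.07 [ 0.4   0.18 -0.64  2.38  1.24  0.67 -1.23]
hold [-0.08  0.71 -0.86  1.77  0.87  1.41 -1.18]
hold [-0.02  0.63 -0.96  1.72  0.81  1.53 -1.11]
```

```bash
python3 - <<'E'
from h import *
th=-.45; q=ort(th)
A=lambda h,y=.078,x=-.010: pan2w(p,[x,y,h])[0]
effector.close(f_grip=60); print(manip.current_clock(),manip.current_finger_gap())
manip.servo_line(A(.066),q,vel=.15); print(manip.current_clock(),manip.current_q().round(2))
manip.servo_line(A(.058),q,vel=.1); manip.sleep(.1)
b=np.mean([manip.current_force() for _ in range(4)],0); np.save("base.npy",b)
im=viewer.get_image("side")[:,:,::-1]; cv2.imwrite("pics/s8.png",im)
h=.058; F=0
while F<3.2 and h>.012:
    h-=.003; manip.servo_line(A(h),q,vel=.1); f=(manip.current_force()-b)@Rp; F=f[2]
print(h,f.round(2),manip.current_clock(),manip.current_finger_gap(),(manip.current_tool_pos()-Pm)@Rp)
np.save("h.npy",h)
E
```

```text
34.2583 0.06906560281025702
36.025 [ 0.13  0.39 -1.    2.24  1.1   1.1  -1.57]
0.024999999999999984 [0.23 1.04 4.5 ] 39.175 0.069368777963773 [-0.00979406  0.07815667  0.02513745]
```

```bash
python3 - <<'E'
from h import *
q=ort(-.45); b=np.load("base.npy"); h=float(np.load("h.npy"))-.001
A=lambda h,y,x=-.010: pan2w(p,[x,y,h])[0]
ok=1
for y in(.065,.04,.01,-.02,-.05,-.08,-.11,-.145):
    manip.servo_line(A(h,y),q,vel=.08); f=(manip.current_force()-b)@Rp; g=manip.current_finger_gap()
    print(y,round(h,4),f.round(1),round(g,4),((manip.current_tool_pos()-Pm)@Rp-[-.01,y,h]).round(4))
    if g<.066 or f[2]>22: ok=0; print("STOP"); break
    if y>-.1:
        if f[2]<5: h-=.001
        if f[2]>12: h+=.001
print(manip.current_clock())
if ok:
    manip.servo_line(A(h+.04,-.145),q,vel=.15); print(manip.current_clock())
cs=viewer.get_image("side"); cv2.imwrite("pics/s9.png",cs[:,:,::-1]); print(chips("side"))
t=viewer.get_image("top"); cv2.imwrite("pics/t9.png",t[:,:,::-1])
c=np.hstack([cv2.resize(cs[100:330,240:480,::-1],(400,383)),cv2.resize(t[130:300,225:475,::-1],(400,272)).repeat(1,0) if 0 else cv2.copyMakeBorder(cv2.resize(t[130:300,225:475,::-1],(400,272)),0,111,0,0,cv2.BORDER_CONSTANT)])
cv2.imwrite("pics/c9.png",c)
E
```

```text
0.065 0.024 [0.5 4.  7.4] 0.0694 [0.0006 0.0015 0.0003]
0.04 0.024 [0.7 3.7 7.3] 0.0696 [0.001  0.0011 0.0004]
0.01 0.024 [0.7 4.3 7.2] 0.0695 [0.0009 0.0009 0.0002]
-0.02 0.024 [1.1 6.1 7.8] 0.0695 [0.0009 0.0011 0.0001]
-0.05 0.024 [0.9 6.  7.8] 0.0695 [0.001  0.0014 0.    ]
-0.08 0.024 [0.9 5.7 8.1] 0.0694 [0.001  0.0013 0.    ]
-0.11 0.024 [1.3 4.1 7.5] 0.0694 [0.0009 0.0008 0.0001]
-0.145 0.024 [ 0.4  1.4 -0.2] 0.0695 [-0.0007 -0.0004 -0.0001]
43.1583
43.575
[]
```

View pics/c9.png

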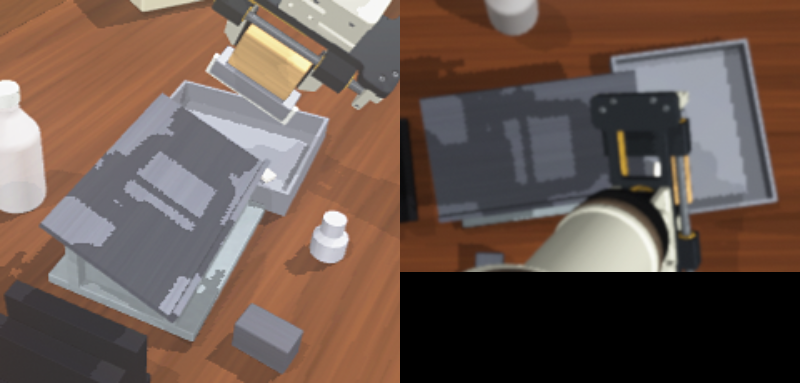

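```bash
python3 - <<'E'
from h import *
q=ort(-.45); T=manip.current_tool_pos(); print(manip.current_clock(),(T-Pm)@Rp)
for dy in(.01,.02,.03):
  for al in (0,.15):
    M=Rp@R.from_rotvec([al,0,0]).as_matrix(); e=T+Rp@[0,dy,-.0255]
    P=np.array([[.05,.003,0],[-.05,.003,0],[-.05,.003,.03],[.045,.015,.0325],[.035,.011,.0785],[-.035,.011,.0785]]); print(dy,al,proj("side",e+P@M.T).round(0).astype(int).tolist())
im=cv2.imread("pics/s9.png"); m=(im.min(2)>185).astype(np.uint8); m[:,:350]=0;m[:,425:]=0;m[:125]=0;m[190:]=0
N,l,st,c=cv2.connectedComponentsWithStats(m)
for i in range(1,N):
    if st[i,4]>30: ys,xs=np.where(l==i); print(st[i],"L",xs.min(),ys[xs==xs.min()],"bottom",xs[ys==ys.max()],ys.max(),"R",xs.max(),ys[xs==xs.max()])
w=((im[:,:,2].astype(int)-im[:,:,0]>50)&(im[:,:,2]>170)).astype(np.uint8); w[:,:350]=0; w[:,430:]=0; w[180:]=0
N,l,st,c=cv2.connectedComponentsWithStats(w); i=1+st[1:,4].argmax(); print("wood",st[i])
r=lambda z: None if z is None else z.round(2)
qh=ort(-.45,0)
for y,z in((.159,.19),(.159,.083)): print(r(manip.solve_ik(con2w(p,[[.002,y,z]])[0],qh)))
E
```

```text
43.725 [-0.01051108 -0.14475379  0.06328344]
0.01 0 [[362, 144], [410, 177], [419, 165], [370, 135], [389, 117], [426, 141]]
0.01 0.15 [[362, 144], [410, 177], [420, 164], [372, 133], [391, 113], [428, 138]]
0.02 0 [[360, 147], [408, 180], [417, 168], [368, 138], [386, 119], [424, 144]]
0.02 0.15 [[360, 147], [408, 180], [418, 167], [369, 136], [389, 116], [426, 141]]
0.03 0 [[357, 149], [406, 183], [416, 171], [365, 141], [384, 122], [422, 147]]
0.03 0.15 [[357, 149], [406, 183], [416, 170], [367, 138], [387, 118], [425, 143]]
[364 128  16  22  91] L 364 [141 142] bottom [373] 149 R 379 [129 130]
[415 132  10  10  50] L 415 [134] bottom [422 423] 141 R 424 [137 138 139]
[408 154  12  21 101] L 408 [173] bottom [410 411] 174 R 419 [156 157]
[354 166  70  24 534] L 354 [166] bottom [405 406 407 408 409 410 411 412] 189 R 423 [186]
wood [ 377  114   51   46 1190]
[-0.    0.58 -0.93  1.72  0.76  1.49 -1.05]
[-0.02  0.75 -0.92  1.79  0.91  1.39 -1.2 ]
```

```bash
cat >> h.py <<'E'
def blob(im,u,rad=26,thr=185):
    m=(im.min(2)>thr).astype(np.uint8); N,l,st,c=cv2.connectedComponentsWithStats(m); o=[]
    for i in range(1,N):
        if st[i,4]>8 and np.hypot(*(c[i]-u))<rad:
            ys,xs=np.where(l==i); o.append((c[i].round(1).tolist(),st[i].tolist(),"topx",float(xs[ys==ys.min()].mean()),"right y",float(ys[xs==xs.max()].mean())))
    return o
E
python3 - <<'E'
from h import *
qh=ort(-.36,0); z=.084+.03; y=.168
manip.servo_line(con2w(p,[[.002,y,z+.05]])[0],qh,vel=.22); print(manip.current_clock())
manip.servo_line(con2w(p,[[.002,y,z]])[0],qh,vel=.15); print(manip.current_clock(),manip.current_force().round(2))
im=viewer.get_image("side"); cv2.imwrite("pics/s10.png",im[:,:,::-1])
i0=cv2.imread("pics/side0.png")
a=con2w(p,[[-.048,.18,.08]]); b=con2w(p,[[-.048,.18,.11]])
print("pred",proj("side",a),proj("side",b), "per mm y",proj("side",con2w(p,[[-.048,.19,.11]]))-proj("side",b),"x",proj("side",con2w(p,[[-.038,.18,.11]]))-proj("side",b))
print("init",blob(i0,(306,310))); print("now",blob(im,proj("side",b)[0],40))
print("init +x end",blob(i0,(240,277)));print("now",blob(im,(240,255),45))
im=i0
def wd(im): 
    im=im.astype(int); w=((im[:,:,2]-im[:,:,0]>50)&(im[:,:,2]>150)&(im[:,:,1]>110)).astype(np.uint8); N,l,st,c=cv2.connectedComponentsWithStats(w); i=1+st[1:,4].argmax(); return st[i],c[i]
print(wd(i0),wd(cv2.imread("pics/s10.png")))
E
```

```text
45.3167
45.8 [ 0.11  0.29 -1.56]
pred [[310.01287717 307.51625861]] [[309.66731735 291.37598015]] per mm y [[-4.30148802  6.22072142]] x [[-7.5187649  -3.24410058]]
init [([297.3, 303.1], [290, 298, 15, 10, 65], 'topx', 303.0, 'right y', 299.0), ([305.6, 310.5], [301, 303, 8, 15, 81], 'topx', 306.0, 'right y', 310.5)]
now [([322.2, 265.7], [304, 211, 46, 91, 342], 'topx', 349.0, 'right y', 211.0)]
init +x end []
now []
(array([ 241,  246,   60,   56, 2129], dtype=int32), array([271.02395491, 272.8623767 ])) (array([243, 250,  57,  34, 390], dtype=int32), array([266.17692308, 266.90769231]))
```

```bash
python3 - <<'E'
import cv2,numpy as np
a=cv2.imread("pics/side0.png").astype(int);b=cv2.imread("pics/s10.png").astype(int)
def g(im,r,c):
    p=im[r,c]; v=p.mean()
    if p[2]-p[0]>45: return 'w' if v>120 else '-'
    return '#' if p.min()>185 else ('o' if v>110 else ('.' if v>60 else ' '))
for r in range(262,330): print(r,''.join(g(b,r,c) for c in range(225,330)),'|',''.join(g(a,r,c) for c in range(290,325)))
E
```

```text
262 -------------oooooooowwwwwwwwwwwwwww. ...........................................................o###oooo | wwwooooooo....ooooooooooooooooooooo
263 ------------ooooooooowwwwwwwwwwwwwwww............................................................####oooo | wwwwwoooooo....oooooooooooooooooooo
264 ------------ooooooooooowwwwwwwwwwwwwwo..........................................................o###ooooo | wwwwwwwoooooo...ooooooooooooooooooo
265 ------------ooooooooooooowwwwwwwwwwwww. ........................................................####ooooo | wwwwwwwwwooooo...oooooooooooooooooo
266 -------------ooooooooooooooowwwwwwwwwww. ......................................................o###oooooo | wwwwwwwwwwoooooo...oooooooooooooooo
267 -------------ooooooooooooooooowwwwwwwwww...  ..................................................####oooooo | wwwwwwwwwwooooooo...ooooooooooooooo
268 -------------ooooooooooooooooooowwwwwwwwww.................... .............................  o###ooooooo | wwwwwwwwwwoooooooo...oooooooooooooo
269 -------------oooooooooooooooooooooowwwwwwwww................
[... 8249 characters left out ...]
                                             .......................              .. |  .......................           
326 -----.                                                              ....................               .. |    ....................            
327 ----.                                                                 .................                .  |      ..................            
328 ----.                                                                   ...............                   |        ...............             
329 ----                                                                       ...........                    |          ............
```

```bash
python3 - <<'E'
from h import *
qh=ort(-.36,0); A=lambda z:con2w(p,[[.005,.171,z]])[0]
b=manip.current_force()
ok=1
for z in(.100,.090,.086,.084,.082):
    manip.servo_line(A(z),qh,vel=.1); f=manip.current_force()-b; print(z,f.round(1),manip.current_clock())
    if f[2]>3: break
im=viewer.get_image("side")[:,:,::-1]; cv2.imwrite("pics/s11.png",im); im=im.astype(int)
def g(im,r,c):
    p=im[r,c]; v=p.mean()
    if p[2]-p[0]>45: return 'w' if v>120 else '-'
    return '#' if p.min()>185 else ('o' if v>110 else ('.' if v>60 else ' '))
for r in range(292,326): print(r,''.join(g(im,r,c) for c in range(270,325)))
E
```

```text
0.1 [-0.9 -1.1 -1.4] 46.15
0.09 [-1.5 -1.3 -0.2] 46.4
0.086 [-1.4 -0.3 -1.9] 46.65
0.084 [-0.5 -0.4 -1.9] 46.9
0.082 [-2.1 -1.9  6.1] 47.15
292       .......    ............................##oo-----.
293 .       .....  .   ........................ o##o-------
294 o..       ..  .-..    .................... .##oo-------
295 ooo..         .ww-..    .................. o##o--------
296 ooooo..        -ww--...   ............... .##o.--------
297 oooooooo..      .. wwww...   ..........   o##o. ...----
298 oooooooooo..      .wwwwwoo..   ......    .##o.  ....---
299 oooooooooooo..    -wwwwooooo..      .   .o##o. .......-
300 oooooooooooooo.. .wwwwwooooooo..        o##o.   . ... .
301 oooooooooooooooooooowwooooooooo...  ..oo###o. ........ 
302 ooooooooooooooooooooooooooooooooooooo#o###o.  .. ......
303 oooooooooooooooooooooooooooooooooooo##o###o      .. ...
304 ooooooooooooooooooooooooooooooooooooo####o.      .. ...
305 oooooooooooooooooooooooooooooooooooooo###o.  .   .   ..
306  ..oooooooooooooooooooooooooooooooooooo#o.  ...    ....
307     .ooooooooooooooooooooooooooooooo####o   .    .  ...

[... 348 characters left out ...]
           
314                    .ooooooooooo########o.              
315                      .ooooooooo########o.              
316                        .ooooo. .o######o               
317                          .ooo.    o###o.               
318                            .        .o.                
319                                                        
320                                        .               
321                                          .             
322                                            ..          
323                     .                       .          
324                    ....                    .           
325                      ...
```

```bash
python3 - <<'E'
from h import *
effector.open_jaws(); manip.sleep(.15)
T=manip.current_tool_pos(); tz=R.from_quat(manip.current_tcp_rot()).as_matrix()[:,2]
manip.servo_line(T-.06*tz,vel=.15); manip.servo_line(T-.06*tz+[0,0,.08],vel=.25)
print(manip.current_clock(),manip.current_finger_gap(),manip.current_force().round(1))
im=viewer.get_image("side")[:,:,::-1]; cv2.imwrite("pics/s12.png",im); a=cv2.imread("pics/side0.png")
def wd(im):
    im=im.astype(int); w=((im[:,:,2]-im[:,:,0]>50)&(im[:,:,2]>150)&(im[:,:,1]>110)).astype(np.uint8); w[:200]=0; N,l,st,c=cv2.connectedComponentsWithStats(w); i=1+st[1:,4].argmax()
    return st[i],c[i].round(1),cv2.minAreaRect(np.argwhere(l==i)[:,::-1].astype(np.float32))
print(wd(a));print(wd(im)); print(blob(a,(306,310),8),blob(im,(307,310),12))
print("panel chips side",chips("side"))
t=viewer.get_image("top"); m=((t.min(2)>185)).astype(np.uint8); N,l,st,c=cv2.connectedComponentsWithStats(m)
for i in range(1,N):
    if st[i,4]>10 and 340<c[i][0]<480 and 140<c[i][1]<290: print(c[i].round(1),st[i,4],((onz("top",c[i],.01)-[p[0],p[1],0])@Rc-[0,-.18,0]).round(3))
cv2.imwrite("pics/t12.png",t[:,:,::-1])
d0=cv2.imread("pics/top0.png").astype(int); d=np.abs(d0-t[:,:,::-1]).max(2)
for n,(u,v) in dict(bottle=(294,130),probe=(360,300),block=(281,303)).items(): print(n,d[v-12:v+12,u-12:u+12].mean())
E
```

```text
48.9667 0.09154718715832791 [ 0.6 -0.4 -0.3]
(array([ 241,  246,   60,   56, 2129], dtype=int32), array([271. , 272.9]), ((270.43499755859375, 272.5113830566406), (67.18412017822266, 36.173248291015625), 23.749494552612305))
(array([ 241,  246,   60,   55, 2122], dtype=int32), array([271.1, 272.5]), ((270.2268371582031, 271.9897155761719), (67.2159194946289, 36.146324157714844), 23.96249008178711))
[([305.6, 310.5], [301, 303, 8, 15, 81], 'topx', 306.0, 'right y', 310.5)] [([305.5, 310.2], [301, 303, 9, 15, 86], 'topx', 306.0, 'right y', 304.0)]
panel chips side [(np.float64(-0.075), np.float64(-0.0957), 48)]
[389.4 200.7] 91 [0.026 0.027 0.01 ]
[378.8 219.4] 40 [-0.007  0.052  0.01 ]
[391.8 223.8] 110 [-0.018  0.029  0.01 ]
[385.7 235.7] 43 [-0.038  0.044  0.01 ]
[394.5 243.4] 92 [-0.055  0.03   0.01 ]
bottle 0.8038194444444444
probe 27.116319444444443
block 20.26909722222222
```

```bash
python3 - <<'E'
from h import *
t=cv2.imread("pics/t12.png"); s=cv2.imread("pics/s12.png"); s0=cv2.imread("pics/side0.png"); t0=cv2.imread("pics/top0.png")
tr=lambda n,u,z=.01:((onz(n,u,z)-[p[0],p[1],0])@Rc-[0,-.18,0]).round(3)
for thr in(150,170):
  for n,im,box in(("top",t,(365,460,150,270)),("side",s,(330,445,145,235))):
    m=(im.min(2)>thr).astype(np.uint8); x0,x1,y0,y1=box; k=np.zeros_like(m); k[y0:y1,x0:x1]=1; N,l,st,c=cv2.connectedComponentsWithStats(m*k)
    print(thr,n,[(c[i].round(0).tolist(),int(st[i,4]),tr(n,c[i])[:2].tolist()) for i in range(1,N) if st[i,4]>6])
for n,a,b,pts in(("side",s0,s,dict(bottle=(248,190),probe=(438,243),block=(400,303))),("top",t0,t,dict(probe=(360,300),block=(281,303)))):
  for k,(u,v) in pts.items():
    A,B=[cv2.equalizeHist(cv2.cvtColor(i,6)) for i in(a,b)]
    r=cv2.matchTemplate(B[v-45:v+45,u-45:u+45],A[v-22:v+22,u-22:u+22],cv2.TM_CCOEFF_NORMED); _,mx,_,loc=cv2.minMaxLoc(r); print(n,k,mx,np.array(loc)-23)
def g(im,r,c): 
    v=im[r,c].min(); return '#' if v>185 else 'o' if v>150 else '.' if v>110 else ' '
for r in range(192,252): print(r,''.join(g(t,r,c) for c in range(366,412)),'|',''.join(g(s,r-50,c) for c in range(365,440)))
E
```

```text
150 top [([408.0, 210.0], 4419, [0.003, -0.005]), ([379.0, 219.0], 57, [-0.007, 0.052])]
150 side [([397.0, 188.0], 1474, [-0.036, -0.012]), ([334.0, 193.0], 20, [0.068, 0.059]), ([354.0, 217.0], 1483, [0.004, 0.107]), ([371.0, 189.0], 8, [0.01, 0.014]), ([390.0, 229.0], 124, [-0.064, 0.107]), ([439.0, 231.0], 83, [-0.141, 0.07])]
170 top [([390.0, 201.0], 103, [0.025, 0.026]), ([379.0, 219.0], 44, [-0.007, 0.052]), ([392.0, 224.0], 128, [-0.018, 0.029]), ([386.0, 236.0], 49, [-0.039, 0.044]), ([395.0, 243.0], 110, [-0.054, 0.03])]
170 side [([398.0, 187.0], 1248, [-0.035, -0.019]), ([390.0, 229.0], 110, [-0.064, 0.107]), ([439.0, 230.0], 79, [-0.141, 0.07])]
side bottle 0.3633164167404175 [ 1 23]
side probe 0.652186393737793 [0 0]
side block 0.6711201667785645 [ 1 -1]
top probe 0.5548931956291199 [0 0]
top block 0.7563778758049011 [0 0]
192        ..ooooooooooooooooooooooooooooooooooooo |                                                                            
193        ..ooooooooooooooooooooooooooooooooooooo |                                                                     
[... 6774 characters left out ...]
............o.............o#o...o###############o..o#o....            
247               ......oooo########oooooooooooooo | oo...................................o###############o.o##o...             
248               ......oooooo######oooooooooooooo | o...................................o###############o..o#o....             
249               ......oooooooo####oooooooooooooo | ....................................o###############o.o##o...              
250              .......oooooooooooooooooooooooooo | .......o......o....................o###############o..o#o....              
251         ............oooooooooooooooooooooooooo | .............oo...................################o..o##o...
```

```bash
python3 - <<'E'
from h import *
tr=lambda n,u,z=.008:((onz(n,u,z)-[p[0],p[1],0])@Rc-[0,-.18,0]).round(3)
for n in("top","side"):
    a=cv2.imread(f"pics/{n}0.png").astype(int); b=cv2.imread(f"pics/{'t' if n=='top' else 's'}12.png").astype(int)
    sat=b.max(2)-b.min(2)
    m=((b.min(2)>165)&(sat<30)&(b.min(2)-a.min(2)>15)).astype(np.uint8); N,l,st,c=cv2.connectedComponentsWithStats(m)
    print(n,[(c[i].round(0).tolist(),st[i,2:].tolist(),tr(n,c[i])[:2].tolist()) for i in range(1,N) if st[i,4]>12])
    for q in ([.095,.08],[-.095,.08]): print("tray corner px",proj(n,con2w(p,[[q[0],-.18+q[1],.0]]))[0].round(0))
    print("panel end px",proj(n,pan2w(p,[[.065,-.115,0],[0,-.115,0],[-.065,-.115,0]])).round(0).tolist())
s=cv2.imread("pics/s12.png")
g=lambda v:'#' if v>185 else 'o' if v>150 else '.' if v>110 else ' '
for r in range(190,222): print(r,''.join(g(s[r,c].min()) for c in range(375,425)))
E
```

```text
top [([127.0, 139.0], [17, 16, 110], [0.211, 0.506]), ([21.0, 195.0], [41, 58, 1419], [0.128, 0.708]), ([146.0, 175.0], [26, 15, 196], [0.135, 0.476]), ([94.0, 214.0], [40, 66, 1317], [0.074, 0.575]), ([389.0, 201.0], [12, 13, 96], [0.026, 0.027]), ([56.0, 212.0], [5, 10, 26], [0.087, 0.646]), ([379.0, 220.0], [6, 9, 47], [-0.007, 0.052]), ([390.0, 227.0], [14, 25, 178], [-0.024, 0.033]), ([395.0, 243.0], [12, 14, 120], [-0.055, 0.029]), ([154.0, 260.0], [19, 12, 184], [-0.025, 0.472]), ([136.0, 282.0], [18, 11, 114], [-0.061, 0.506]), ([361.0, 301.0], [15, 18, 195], [-0.149, 0.106]), ([20.0, 379.0], [56, 59, 1856], [-0.2, 0.718]), ([102.0, 380.0], [12, 7, 13], [-0.221, 0.576]), ([84.0, 391.0], [11, 7, 16], [-0.235, 0.609])]
tray corner px [355. 170.]
tray corner px [371. 269.]
panel end px [[372.0, 175.0], [376.0, 212.0], [379.0, 247.0]]
side [([75.0, 2.0], [65, 7, 315], [1.967, -0.767]), ([624.0, 17.0], [33, 39, 633], [-0.517, -1.785]), ([207.0, 82.0], [173, 143, 11085], [0.659, -0.261]), ([634.0, 42.0], [13, 30, 166], [-0.528, -1.36]), ([302.0, 176.0], [70, 105, 1226], [0.152, 0.0
[... 1514 characters left out ...]
o.............o..oo.o...############o..o##....    
210 ..o..............o.ooo.o###########o..o##o....    
211 o..o............oo..ooooo##########o..o#o....     
212 oo..........o..ooo.....oooo#######o..o##o....     
213 ooo.........o..oo..........o######o..o#o....      
214 ooooo.........ooo.............o##oooo##o....      
215 oooo......o...oo.................o####o....       
216 oooo..ooooo..ooo....................o#o....       
217 ooo..ooo....ooo...........................        
218 oo..ooooo .oooo...........................        
219 ooo.ooooo..ooo...........................         
220 o..ooo.o...ooo..........................          
221 o.ooooo...ooo...........................
```

```bash
python3 -c "
from bench import manip
print(manip.current_clock(),manip.current_force()); manip.hand_in(); print(manip.current_clock())"
```

```text
49.1167 [-0.33954933 -0.20618826 -0.49188756]
the job is handed in; nothing more can be done
the job is handed in; nothing more can be done
```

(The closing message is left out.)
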